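# Shut the socket cover and hold the reset key turned

### The job

Reset the desk power box: first press its hinged grey socket cover down until it clicks and stays shut by itself. Then take the key with the wide rectangular grip out of the wooden stand, push it past the sticky pins fully home in the key switch on top of the box, turn it a quarter turn clockwise to its stop, and finish while still holding it there, because the switch springs back. Leave the round-headed key, the mug, the tub and the charger where they are.

Things in the scene. Friction and masses are not known exactly. Their poses are not given: they have to be found in the camera images.
- cover (a joint): hinge of the socket cover on the left (+y) half of the power box; rad, 0 = shut, grows as the free edge rises; starts at 0.5 to 0.95 and stays where it is left. Below about 0.4 a spring lifts it again unless the catch at its free edge has clicked: that happens over the last 0.06 rad, takes about 8 N down near the free edge, and then holds it at 0 (under 0.03).
- cover_hinge (a point): midpoint of the cover's hinge axis, level with the underside of the shut cover, 82 mm above the desk. Fixed to the box: x points from the free edge to the hinge (away from the robot), y along the hinge, z up. The cover is a grey plate 110 x 110 x 8 mm that reaches 110 mm from here along -x when shut; its top face is 8 mm above its underside.
- cover_press (a point): point to press on the cover's top face, midway along its free edge and 12 mm in from it (98 mm from the hinge along the plate); moves with the cover, z is the plate's outward normal
- power_box: white box 160 x 240 x 70 mm (x, y, z) fixed to the desk, origin under its centre; cover on its left (+y) half with rails 12 mm high under it, key switch on its right half
- lock_mouth (a point): centre of the slot in the round steel top face (28 mm across) of the key switch, 76 mm above the desk, 6 mm above the box top. Fixed to the box, axes as power_box. The slot goes straight down, 28 mm deep, 14 mm long, 6 mm wide; its long side lies along x while switch is 0. Two sprung pins jut from one end of it: the last 20 mm of insertion resist with some 4 to 15 N.
- switch (a joint): rotation of the key switch; rad, 0 = at rest, grows clockwise seen from above, stop at 1.57. A return spring (0.02 to 0.08 N m) turns it back to 0 when it is let go.
- key_grip (a point): centre of the right key's grip: black plastic, 36 mm wide (its x), 10 mm thick (y), 36 mm tall (z). The underside of its collar is 30 mm, the tip of its blade 56 mm below this point. It starts upright in one of the stand's two slots, blade down, collar on the stand's top. Fully home in the switch its collar rests on the switch's face and this point is 30 mm above lock_mouth.
- key_stand: wooden block fixed to the desk, 130 x 60 x 34 mm, origin under its centre, two slots 30 mm deep, 34 mm to either side of the centre along its x axis; either key may be in either slot
- spare_grip (a point): centre of the round grip (disc 24 mm across, 10 mm thick) of the other key, standing in the other slot; must stay there
- mug_mid (a point): white mug, 80 mm across with a handle, 95 mm tall; point on its axis half-way up; stays put
- tub_mid (a point): white plastic tub with a lid, 66 mm across, 85 mm tall; point on its axis half-way up; stays put
- charger_mid (a point): white charger block 45 x 45 x 28 mm; its centre; stays put
- key: the right key (40 g), the body of key_grip, same axes; origin on its axis under the collar. Below the grip a steel collar 16 mm across, 12 mm tall, then a flat steel blade 12 mm wide (x), 4 mm thick (y), 26 mm long, tip rounded. Both edges of the blade are alike: it fits the switch either way round (half a turn about z).
Mind the look-alikes: they are no part of the job. Leave any green or turquoise look-alike of the key alone.

How it is judged:
By the outcome, as a careful person would: the job done as asked, in the order asked, and still so for the second after the job is handed in, while the arm keeps its last pose, push and grip.
It also fails if it takes over 67 s, if anything falls off the work surface, if the arm or the gripper's body presses on something with over 40 N, if the wrist force passes 120 N, or if a joint passes its speed limit or range.

### The arm

A 6-joint arm with a two-finger parallel gripper is mounted at the origin on the work surface. World frame = base frame: x ahead of the robot, y to its left, z up, the work surface at z = 0. Lengths are in m, angles in degrees, forces in N, time in s.
With the tool pointing down it reaches from about 0.25 to 0.8 m from the base axis. Payload 3.9 kg.
Tool frame: the origin (TCP) lies on the mounting face of the last link; the fingertips stand ahead of it and the grasp point (between the pads) lies 155 mm ahead of it (robot.tip_reach is the z of the fingertips in the tool frame, in m); z points along the fingers, y is the direction in which the jaws open and shut (so a half turn about z gives the same grasp; the last joint's range is limited). The gripper opens to 85 mm and grips with 20 to 120 N. Pads are 22 mm wide; open, the fingers measure 114 mm over their backs; the gripper's body (76 mm by 85 mm) begins 54 mm behind the grasp point. The pads swing forward as they close: fully open they stand 13 mm farther back than shut.
Start: joints at [-67.38, 14.897, -7.913, 67.191, 0, 90], TCP at [0.202, -0.485, 0.405] pointing down, gripper open.
Joint ranges: [-159.42, 159.42], [-47.68, 98.78], [-73.54, 78.23], [-108.79, 121.32], [-90, 84.71], [-180, 180]. Speed limits (degrees/s): [147.25, 147.25, 180, 180, 180, 180].

### API

Orientations are given as [roll, pitch, yaw] about the fixed x, y, z axes, in that order (R = Rz(yaw) Ry(pitch) Rx(roll)).
In Python, from cell import robot gives the robot as it stands.
- The arm moves only by the tool drive_tool, never from a script. Its argument "targets" is a list of rows, each a list of 4 numbers: the shift along the tool's x, y, z in m, then the turn about the tool's z in degrees. In form: [[tx, ty, tz, yaw], ...]. A call has 1 to 8 rows; each row is the pose to reach, as a shift and turn from the pose measured when the call began, along the tool's axes at that moment; what a row does not reach only later rows make up. A row lasts 1/10 s, in which the tool goes at most 50 mm and 8.59 degrees, less where a joint would pass 70% of its speed; a pose out of reach is approached as far as the arm can. A call with a gripper value outside its range is refused whole. "gripper" is the finger opening in m, from 0 to 0.0854, set as the call begins (left out, the last holds). The fingers move at their own pace and stop on an object; "force" is the grip in N (left out, the last holds). Time passes only in rows, so rows that repeat a pose let the fingers close. It gives the time, the measured TCP pose, the force and the opening at its end, in the units of the state.
- robot.state(): the state, without advancing time (a new reading comes with each control period).
- robot.get_image(name): name is "scene" or "top" or "wrist"; returns (picture, depth): 480x640x3 uint8, red, green, blue; 480x640 float32, m along the optical axis (not along the pixel's ray), 0 where there is no reading.
- robot.camera_info(name): a dict with "fx", "fy", "cx", "cy" (pixels), "R" (3x3) and "t" (3): a world point X has camera coordinates R X + t. Camera axes: x right, y down, z forward; pixel columns grow to the right and rows downward; lengths in m; the calibration is good to about 2 mm. A picture is of the moment at which its call begins: read the wrist's pose just before it. camera_info takes no time and is no camera call; for the wrist camera it gives the pose at the moment of the call.
- robot.job_done(): hands the job in, once; it reports no verdict.
The state is a dict: "time_s": time; "qpos": joint angles; "joint_velocities": joint speeds; "effort": joint torques, N m; "position": TCP position; "eef_rot": TCP orientation; "contact_force": force on the tool from outside, world axes, zero at the start; "moment": the same for the moment, N m; "gripper_width": finger opening in m.
Only numpy, scipy, OpenCV 4.12 (cv2) and the standard library are available. Lean on these libraries where they do the work, as an engineer would, in place of code of your own. Each camera call takes 0.05 s, during which the arm holds its last target. There are 200 camera calls.

## Working session

There is one attempt and no reset: what is moved stays moved. The work goes in short steps, Python scripts to look and compute and a tool call to move; the robot and the scene stay as the last step left them, time stands still between calls to the robot, and variables do not carry over. Pictures are saved under pics/ and viewed, about 8 in all and at most 12, crops included, and the job is handed in when it is done.

Besides the shell and the picture viewer there is one more tool, called after "Emit:" as name(argument=value, ...) on one line, values as JSON. drive_tool: Moves the arm, as the interface text tells. Its arguments: {"type":"object","properties":{"targets":{"type":"array","items":{"type":"array","items":{"type":"number"}}},"gripper":{"type":"number"},"force":{"type":"number"}},"required":["targets"]}

```bash
mkdir -p pics; cat > h.py <<'E'
from cell import robot
import numpy as np, cv2
def snap(n,f):
    ci=robot.camera_info(n); im,d=robot.get_image(n)
    np.savez('pics/'+f+'.npz',im=im,d=d,R=ci['R'],t=ci['t'],k=[ci['fx'],ci['fy'],ci['cx'],ci['cy']])
    cv2.imwrite('pics/'+f+'.png',im[:,:,::-1]); return im,d
def crop(f,x0,y0,x1,y1,s):
    im=cv2.imread('pics/'+f+'.png')[y0:y1,x0:x1]
    cv2.imwrite('pics/'+f+'_c%d_%d.png'%(x0,y0),cv2.resize(im,None,fx=s,fy=s,interpolation=cv2.INTER_CUBIC))
def pt(f,u,v,z=None):
    D=np.load('pics/'+f+'.npz');fx,fy,cx,cy=D['k'];R=np.array(D['R']);t=np.array(D['t'])
    r=R.T@np.array([(u-cx)/fx,(v-cy)/fy,1]);o=-R.T@t
    if z is None: return o+r*D['d'][int(round(v)),int(round(u))]
    return o+r*(z-o[2])/r[2]
E
python3 - <<'E'
from h import *
snap('top','top0');snap('scene','sc0')
a=cv2.imread('pics/top0.png');b=cv2.imread('pics/sc0.png')
print(robot.state(),robot.tip_reach)
for n in('top','scene'):print(robot.camera_info(n))
E
```

```text
{'time_s': 0.1, 'qpos': array([-6.73796591e+01,  1.49317514e+01, -7.97728787e+00,  6.71911789e+01,
        9.85561073e-04,  9.00004890e+01]), 'joint_velocities': array([ 0.04875705,  0.00357972,  0.16579352,  0.0202073 , -0.10371219,
       -0.02197833]), 'effort': array([-1.17927659e-03, -4.06507230e+01,  2.54527652e+01,  1.01010001e-02,
       -9.17445482e-05, -1.58735565e-05]), 'position': array([ 0.20181151, -0.48432972,  0.403957  ]), 'eef_rot': array([-1.79899782e+02, -9.84704278e-04,  2.26198502e+01]), 'contact_force': array([ 0.69240377,  0.33788676, -0.55821839]), 'moment': array([ 0.05550664, -0.05582851,  0.04774746]), 'gripper_width': 0.08528736034725161} 0.1734
{'fx': 463.1365728329708, 'fy': 463.1365728329708, 'cx': 326.4663304172316, 'cy': 245.59762259415814, 'R': array([[ 0.0200385 , -0.99954911, -0.02236166],
       [-0.99501246, -0.01775157, -0.09815849],
       [ 0.09771728,  0.02421708, -0.99491953]]), 't': array([0.02480527, 0.57897399, 0.98251645])}
{'fx': 473.3325011442315, 'fy': 473.3325011442315, 'cx': 319.02160130738173, 'cy': 240.92472646148437, 'R': array([[-0.79397284,  0.60783549, -0.01196422],
       [ 0.42060052,  0.53497838, -0.73273006],
       [-0.43897873, -0.58679992, -0.68041423]]), 't': array([ 0.46847129, -0.19076118,  1.28218926])}
```

View pics/top0.png

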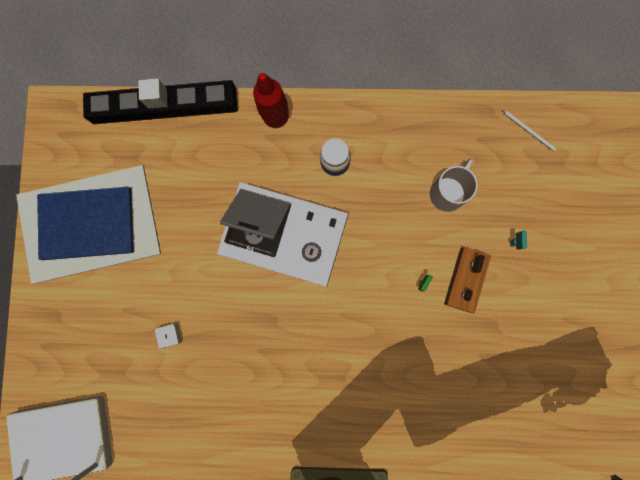

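View pics/sc0.png

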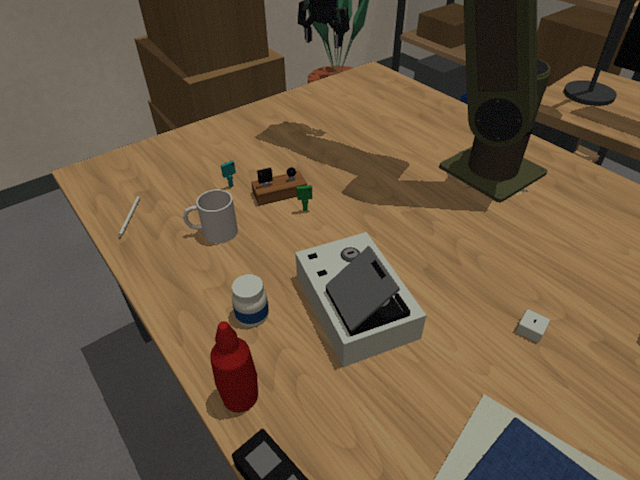

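The top view shows the box around (283,233), with its switch at (312,252) and the cover raised. The stand is at (468,279), and the scene view shows that the rectangular grip is the far one, at about (478,263) in the top view. Next I'll enlarge both areas.

```bash
python3 - <<'E'
from h import *
im=cv2.imread('pics/top0.png')
a=cv2.resize(im[175:290,210:355],None,fx=5,fy=5,interpolation=cv2.INTER_CUBIC)[:, :]
b=cv2.resize(im[240:320,430:510],None,fx=5,fy=5,interpolation=cv2.INTER_CUBIC)
a=cv2.resize(im[180:290,215:350],None,fx=4,fy=4,interpolation=cv2.INTER_CUBIC)
b=cv2.resize(im[240:320,440:500],None,fx=4,fy=4,interpolation=cv2.INTER_CUBIC)
c=np.zeros((440,780,3),np.uint8);c[:,:540]=a;c[:320,540:]=b
cv2.imwrite('pics/c1.png',c)
E
```

```text
(no output)
```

View pics/c1.png

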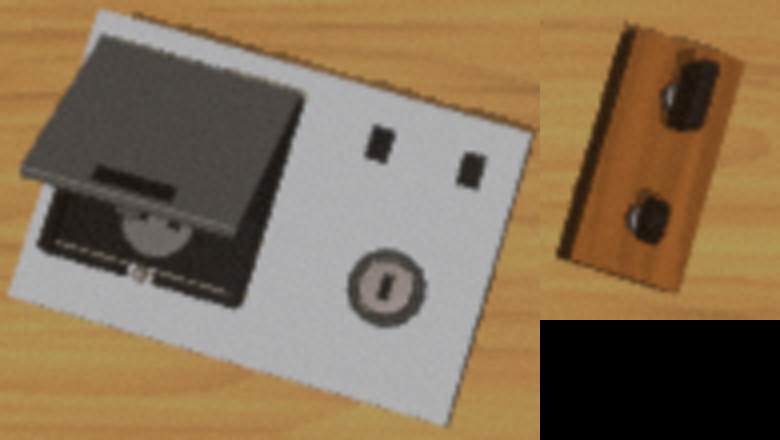

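```bash
python3 - <<'E'
from h import *
np.set_printoptions(precision=4,suppress=True)
A=lambda X,Y:(215+(X+.5)/4-.5,180+(Y+.5)/4-.5)
B=lambda X,Y:(440+(X-540+.5)/4-.5,240+(Y+.5)/4-.5)
def p(n,uv,z):
    print(n,pt('top0',*uv,z), 'depth',pt('top0',*uv))
for n,q in dict(FL=(98,10),FR=(533,130),NR=(448,425),NL=(8,295)).items(): p(n,A(*q),.07)
p('lock',A(385,288),.076)
for n,q in dict(h1=(108,42),h2=(296,96),f1=(28,168),f2=(232,226),mid=(165,130)).items(): p(n,A(*q),.09)
for n,q in dict(s1=(635,27),s2=(743,65),s3=(680,290),s4=(573,256)).items(): p(n,B(*q),.034)
p('key',B(697,95),.082);p('spare',B(655,218),.076)
E
```

```text
FL [0.707  0.2237 0.07  ] depth [ 0.7237  0.2394 -0.0011]
FR [ 0.646  -0.0089  0.07  ] depth [ 0.658  -0.0104  0.0003]
NR [0.4903 0.0328 0.07  ] depth [ 0.4911  0.0343 -0.0001]
NL [0.5538 0.2653 0.07  ] depth [0.5538 0.2653 0.07  ]
lock [0.5606 0.0668 0.076 ] depth [0.5604 0.0666 0.0786]
h1 [0.6854 0.2134 0.09  ] depth [0.6849 0.213  0.0922]
h2 [0.6584 0.1145 0.09  ] depth [0.6578 0.1142 0.093 ]
f1 [0.6184 0.2525 0.09  ] depth [0.6082 0.2348 0.1592]
f2 [0.59   0.1456 0.09  ] depth [0.5821 0.136  0.1573]
mid [0.6395 0.182  0.09  ] depth [0.6333 0.1754 0.1262]
s1 [ 0.5815 -0.2598  0.034 ] depth [ 0.585  -0.2693 -0.001 ]
s2 [ 0.562  -0.3173  0.034 ] depth [ 0.5621 -0.3177  0.0327]
s3 [ 0.4414 -0.2823  0.034 ] depth [ 0.4401 -0.2921  0.0006]
s4 [ 0.4581 -0.2259  0.034 ] depth [ 0.4581 -0.2258  0.0342]
key [ 0.5422 -0.278   0.082 ] depth [ 0.5421 -0.2777  0.083 ]
spare [ 0.4792 -0.2577  0.076 ] depth [ 0.4792 -0.2595  0.0696]
```

From the top view, the box centre is about (0.599, 0.129) with yaw −15°. The lock is at (0.561, 0.067), and the cover hinge is near (0.667, 0.167) with the cover at about 0.69 rad. The key is near (0.542, −0.279). I'm moving above the cover now, with the gripper closing.

Emit:
drive_tool(targets=[[0.632,-0.456,0,-68],[0.632,-0.456,0,-68],[0.632,-0.456,0,-68],[0.632,-0.456,0,-68],[0.632,-0.456,0,-68],[0.632,-0.456,0,-68],[0.632,-0.456,0,-68],[0.632,-0.456,0,-68]], gripper=0)

```text
time_s: 0.9
position: [0.4117, -0.1418, 0.4046]
eef_rot: [-180.0, -0.1, 90.9]
contact_force: [0.9, -0.8, 0.3]
gripper_width: -0.0001
```

Emit:
drive_tool(targets=[[0.319,0.204,0.02,-74],[0.319,0.204,0.02,-74],[0.319,0.204,0.02,-74],[0.319,0.204,0.02,-74],[0.319,0.204,0.02,-74],[0.319,0.204,0.02,-74],[0.319,0.204,0.02,-74],[0.319,0.204,0.02,-74]])

```text
time_s: 1.7
position: [0.6115, 0.1838, 0.3837]
eef_rot: [179.9, -0.1, 159.9]
contact_force: [1.0, 0.4, 0.5]
gripper_width: 0.0001
```

Emit:
drive_tool(targets=[[0,0,0.01,-4],[0,0,0.01,-4],[0,0,0.01,-4]])

```text
time_s: 2.0
position: [0.611, 0.1836, 0.3729]
eef_rot: [180.0, -0.2, 163.8]
contact_force: [0.2, 0.2, -0.5]
gripper_width: -0.0004
```

```bash
python3 - <<'E'
from h import *
snap('wrist','w1');s=robot.state();print(s['position'],s['eef_rot'],s['qpos'],s['contact_force'])
E
```

```text
[0.61109493 0.18325246 0.3736269 ] [ 1.79950322e+02 -1.49654953e-01  1.63750535e+02] [16.66435912 26.90408584  5.78847631 68.98303022  0.12302332 32.9137832 ] [ 0.36671654 -0.24740129  0.53985624]
```

View pics/w1.png

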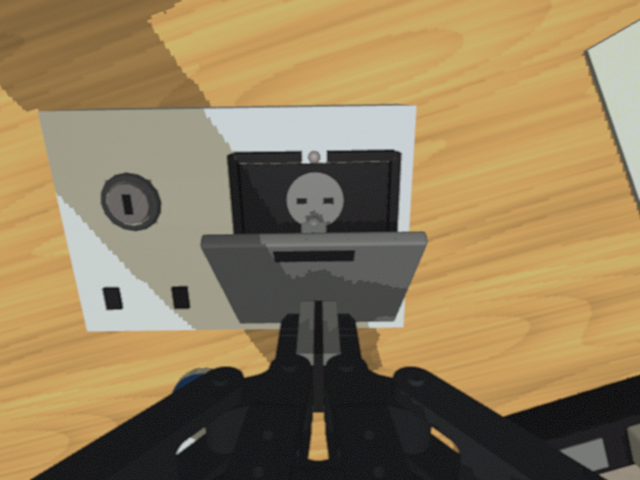

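The wrist view shows the closed fingers at column 318, in line with the cover's middle (about 314–319). The slot is at (127,204). Now I press down along the cover's arc.

Emit:
drive_tool(targets=[[0,0,0.03,-1],[0.002,0,0.045,-1],[0.006,0,0.06,-1],[0.01,0,0.07,-1],[0.015,0,0.08,-1],[0.02,0,0.09,-1],[0.024,0,0.095,-1],[0.028,0,0.1,-1]])

```text
time_s: 2.85
position: [0.5843, 0.1914, 0.2739]
eef_rot: [179.9, -0.0, 164.7]
contact_force: [1.6, -0.2, 2.9]
gripper_width: 0.0
```

```bash
python3 - <<'E'
from h import *
print(pt('w1',127,204,.076),pt('w1',127,204))
s=robot.state();print(s['position'],s['contact_force'])
E
```

```text
[0.56008799 0.0647712  0.076     ] [0.56014172 0.06452019 0.07552692]
[0.58431769 0.19137992 0.27391879] [ 1.58338908 -0.23240512  2.85722831]
```

Emit:
drive_tool(targets=[[0.004,0,0.004,0],[0.006,0,0.008,0],[0.006,0,0.011,0],[0.006,0,0.012,0],[0.006,0,0.012,0]])

```text
time_s: 3.35
position: [0.5792, 0.1933, 0.2634]
eef_rot: [179.8, 0.1, 164.7]
contact_force: [1.6, -1.2, 8.4]
gripper_width: -0.0
```

Emit:
drive_tool(targets=[[0.001,0,0.002,0],[0.001,0,0.003,0],[0.001,0,0.004,0],[0.001,0,0.004,0]])

```text
time_s: 3.75
position: [0.5786, 0.1934, 0.2631]
eef_rot: [179.7, 0.3, 164.7]
contact_force: [-3.6, -3.9, 21.9]
gripper_width: 0.0001
```

It has hit a hard stop at 22 N. I'll lift off and check that the cover stayed shut.

Emit:
drive_tool(targets=[[0,0,-0.03,0],[0,0,-0.07,0],[0,0,-0.11,0],[0,0,-0.13,0],[0,0,-0.13,0]])

```text
time_s: 4.25
position: [0.578, 0.1937, 0.3961]
eef_rot: [179.5, 0.5, 164.7]
contact_force: [0.2, 0.5, -0.1]
gripper_width: -0.0002
```

```bash
python3 - <<'E'
from h import *
snap('wrist','w2');snap('scene','sc2')
for uv in[(230,180),(250,160),(300,170),(380,180),(390,150)]:print(pt('w2',*uv))
E
```

```text
[0.54031457 0.13971465 0.07006544]
[0.53048788 0.15810741 0.06963149]
[0.54659786 0.19055826 0.07056211]
[0.56892315 0.24442179 0.07027379]
[0.55054813 0.25642354 0.0660102 ]
```

View pics/w2.png

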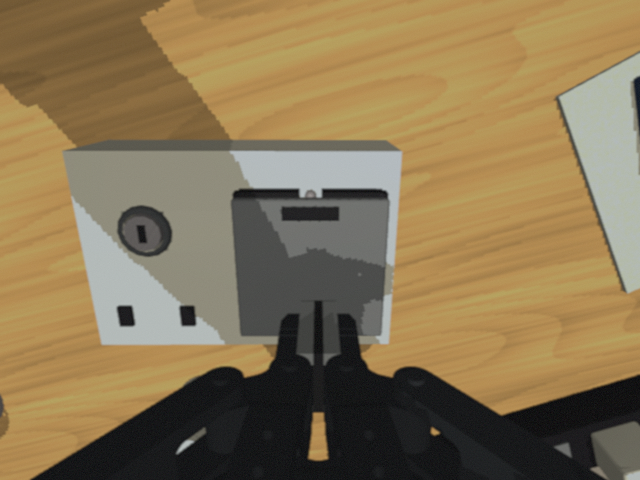

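```bash
python3 - <<'E'
from h import *
for v in (203,225,260,290):print(v,[pt('w2',u,v).round(4).tolist() for u in(250,360)])
print('lock',pt('w2',142,234,.076))
E
```

```text
203 [[0.5562, 0.1526, 0.0896], [0.5762, 0.2257, 0.09]]
225 [[0.5713, 0.1476, 0.0897], [0.5919, 0.2221, 0.0892]]
260 [[0.5968, 0.1391, 0.0891], [0.6178, 0.216, 0.0896]]
290 [[0.6194, 0.1317, 0.09], [0.6413, 0.2104, 0.0897]]
lock [0.56054802 0.06510833 0.076     ]
```

The cover top is flat at z≈0.0897 across the whole plate, so it is shut and holding by itself. Next I move above the key with the jaws partly open.

Emit:
drive_tool(targets=[[-0.09,-0.465,0,0],[-0.09,-0.465,0,0],[-0.09,-0.465,0,0],[-0.09,-0.465,0,0],[-0.09,-0.465,0,0],[-0.09,-0.465,0,0],[-0.09,-0.465,0,0],[-0.09,-0.465,0,0]], gripper=0.05, force=60)

```text
time_s: 5.15
position: [0.5459, -0.2072, 0.3882]
eef_rot: [179.7, -0.1, 164.8]
contact_force: [0.9, -0.5, -0.8]
gripper_width: 0.0503
```

Emit:
drive_tool(targets=[[-0.015,-0.078,0.04,0],[-0.015,-0.078,0.06,0],[-0.015,-0.078,0.06,0],[-0.015,-0.078,0.06,0]])

```text
time_s: 5.55
position: [0.5384, -0.2861, 0.3239]
eef_rot: [179.5, -0.5, 164.6]
contact_force: [-0.3, 0.9, 0.6]
gripper_width: 0.0497
```

```bash
python3 - <<'E'
from h import *
s=robot.state();snap('wrist','w3');print(s['position'],s['eef_rot'],s['gripper_width'])
E
```

```text
[ 0.53836058 -0.28608272  0.32393725] [179.53654084  -0.48773874 164.64641731] 0.0497118124855456
```

View pics/w3.png

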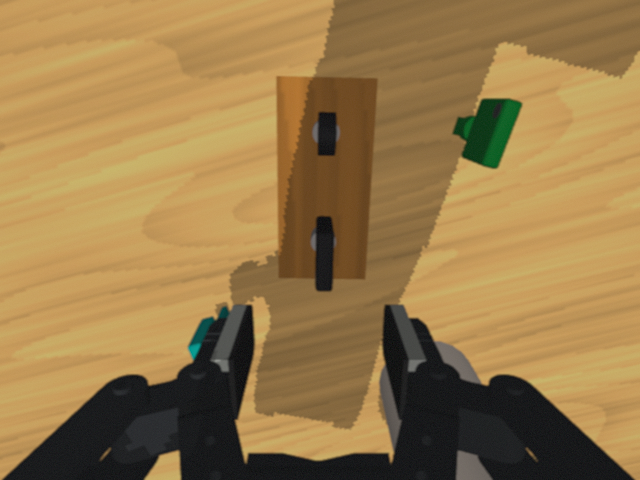

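The key's grip top runs from (324,219) to (324,289) and is in line with the tool. The spare key is at (327,133), the green look-alike at (490,132) and the mug at the lower right.

```bash
python3 - <<'E'
from h import *
s=robot.state()
from scipy.spatial.transform import Rotation as Ro
for uv in[(324,219),(324,289),(324,254)]:print(pt('w3',*uv,.082),pt('w3',*uv))
for uv,z in[((458,187),.095),((520,240),.05),((425,283),.03)]:print(pt('top0',*uv,z))
R=Ro.from_euler('xyz',s['eef_rot'],degrees=True).as_matrix()
g=(pt('w3',324,219,.082)+pt('w3',324,289,.082))/2;g[2]=.064
print(R.T@(g-s['position']),R)
a=pt('w3',278,100,.034);b=pt('w3',280,277,.034);c=pt('w3',377,100,.034);d=pt('w3',366,277,.034)
for p,q in((a,b),(c,d)):print(np.degrees(np.arctan2((q-p)[1],(q-p)[0])))
E
```

```text
[ 0.5174029  -0.27614725  0.082     ] [ 0.52494928 -0.2775761   0.05567672]
[ 0.55731775 -0.28687616  0.082     ] [ 0.55753751 -0.2869247   0.08153773]
[ 0.53677828 -0.28135525  0.082     ] [ 0.53703622 -0.28140906  0.08131811]
[ 0.69753257 -0.23339698  0.095     ]
[ 0.59555814 -0.37485557  0.05      ]
[ 0.50114709 -0.17808787  0.03      ]
[0.00142211 0.0013861  0.2617608 ] [[-0.96469024  0.26336743 -0.0032144 ]
 [ 0.26333248  0.96466697  0.00858137]
 [ 0.00536088  0.00743191 -0.99995801]]
-16.412835386773708
-16.43555498915263
```

Emit:
drive_tool(targets=[[-0.001,0.001,0.03,1],[-0.001,0.001,0.06,1],[-0.001,0.001,0.085,1],[-0.001,0.001,0.1,1],[-0.001,0.001,0.105,1],[-0.001,0.001,0.105,1],[-0.001,0.001,0.105,1]])

```text
time_s: 6.3
position: [0.5409, -0.2834, 0.2221]
eef_rot: [179.6, -0.2, 163.8]
contact_force: [0.3, -0.0, 0.4]
gripper_width: 0.0498
```

Emit:
drive_tool(targets=[[0,0,0,0],[0,0,0,0],[0,0,0,0],[0,0,0,0],[0,0,0,0],[0,0,0,0]], gripper=0, force=70)

```text
time_s: 6.9
position: [0.5413, -0.2836, 0.2231]
eef_rot: [179.6, -0.1, 163.8]
contact_force: [-0.6, 1.3, 6.3]
gripper_width: 0.0088
```

Emit:
drive_tool(targets=[[0,0,-0.015,0],[0,0,-0.03,0],[0,0,-0.06,0],[0,0,-0.1,0],[0,0,-0.12,0],[0,0,-0.12,0]])

```text
time_s: 7.5
position: [0.5423, -0.2852, 0.3465]
eef_rot: [179.7, 0.3, 163.8]
contact_force: [-0.0, -0.1, -1.2]
gripper_width: 0.0089
```

```bash
python3 - <<'E'
from h import *
s=robot.state();snap('wrist','w4');print(s['position'],s['eef_rot'],s['gripper_width'])
E
```

```text
[ 0.54225411 -0.28515041  0.3465214 ] [179.6783482    0.27825956 163.77964251] 0.008941450554155704
```

View pics/w4.png

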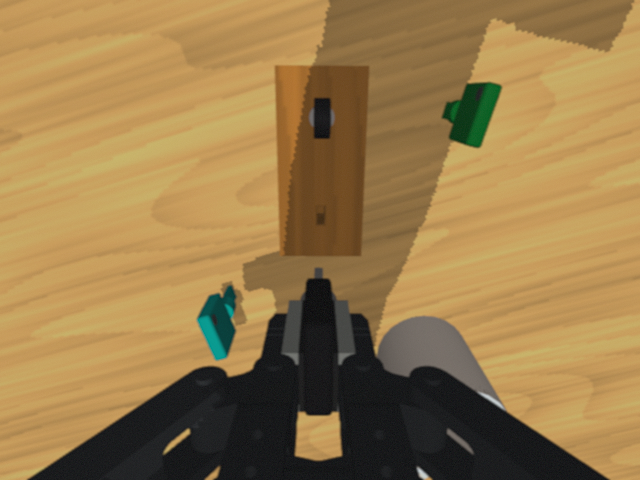

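```bash
python3 - <<'E'
from h import *
from scipy.spatial.transform import Rotation as Ro
crop('w4',280,250,360,330,7)
p=np.array([ 0.54225411,-0.28515041,0.3465214]);R=Ro.from_euler('xyz',[179.678,.278,163.78],degrees=True).as_matrix()
for u,v,h in[(319,269,.215),(319,272,.215),(319,280,.177),(319,284,.177)]:
    print(u,v,(R.T@(pt('w4',u,v,p[2]-h)-p)).round(4))
    print('  depth',(R.T@(pt('w4',u,v)-p)).round(4))
E
```

```text
319 269 [ 0.0035 -0.0006  0.215 ]
  depth [ 0.0054 -0.0007  0.2107]
319 272 [ 0.0019 -0.0006  0.215 ]
  depth [ 0.005  -0.0007  0.2079]
319 280 [ 0.0155 -0.0007  0.1769]
  depth [ 0.0175 -0.0008  0.1726]
319 284 [ 0.0138 -0.0007  0.1769]
  depth [ 0.0176 -0.0008  0.169 ]
```

View pics/w4_c280_250.png

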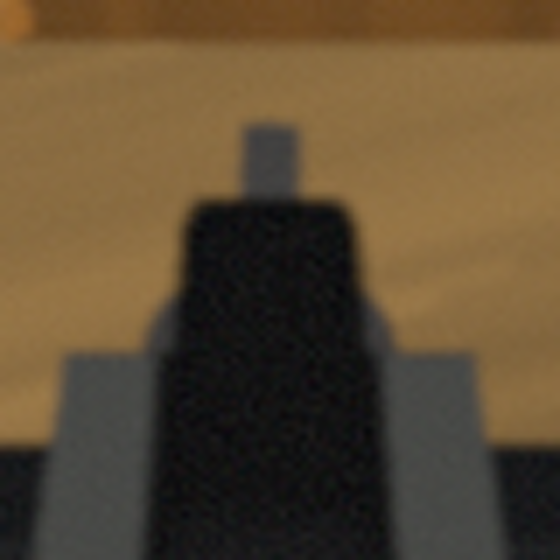

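The key is held straight; its axis is at about (−0.6, −0.7) mm in the tool frame. I'll carry it to a hover above the switch.

Emit:
drive_tool(targets=[[0.081,0.342,-0.02,-1.2],[0.081,0.342,-0.02,-1.2],[0.081,0.342,-0.02,-1.2],[0.081,0.342,-0.02,-1.2],[0.081,0.342,-0.02,-1.2],[0.081,0.342,-0.02,-1.2],[0.081,0.342,-0.02,-1.2],[0.081,0.342,-0.02,-1.2]])

```text
time_s: 8.35
position: [0.5588, 0.0712, 0.3646]
eef_rot: [179.6, -0.1, 165.4]
contact_force: [1.2, 0.2, -0.7]
gripper_width: 0.0092
```

Emit:
drive_tool(targets=[[0,0,0.02,0],[0,0,0.04,0],[0,0,0.055,0],[0,0,0.055,0],[0,0,0.055,0]])

```text
time_s: 8.85
position: [0.5583, 0.0711, 0.3083]
eef_rot: [179.6, -0.2, 165.4]
contact_force: [0.4, 0.6, -0.8]
gripper_width: 0.0088
```

```bash
python3 - <<'E'
from h import *
s=robot.state();snap('wrist','w5');print(s['position'],s['eef_rot'],s['gripper_width'])
crop('w5',240,190,400,310,5)
np.save('pics/s5.npy',np.r_[s['position'],s['eef_rot']])
E
```

```text
[0.55833172 0.07108515 0.30831583] [179.63368694  -0.23607939 165.37293569] 0.008846822607412335
```

View pics/w5_c240_190.png

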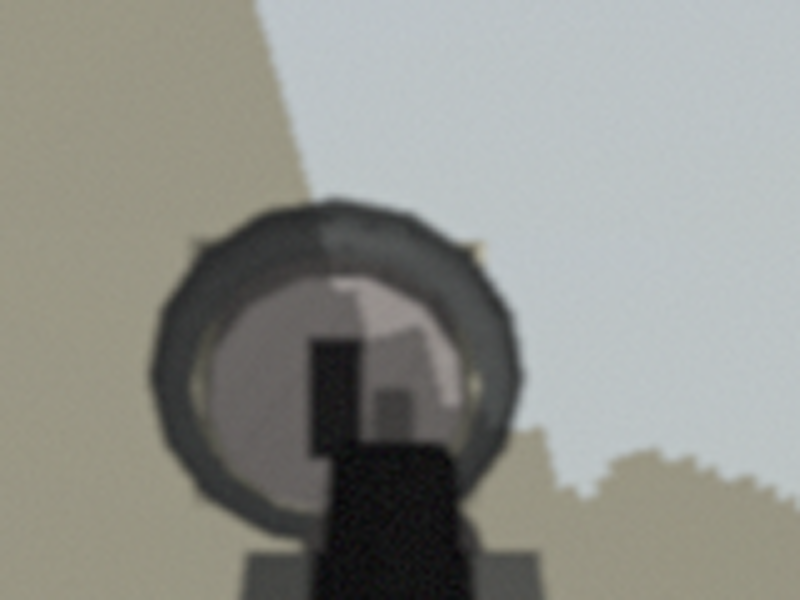

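In the crop the slot is centred at about (335,398), which is pixel (307,269.6). The blade is at crop column 393, so a sideways correction is needed.

```bash
python3 - <<'E'
from h import *
from scipy.spatial.transform import Rotation as Ro
s=np.load('pics/s5.npy');p=s[:3];R=Ro.from_euler('xyz',s[3:],degrees=True).as_matrix()
A=lambda X,Y:(240+(X+.5)/5-.5,190+(Y+.5)/5-.5)
for n,q in dict(slot=(335,398),top=(335,340),bot=(320,457),ring=(338,391)).items():
    w=pt('w5',*A(*q),.076);print(n,w.round(4),(R.T@(w-p)).round(4))
for q in[(393,392),(393,400),(393,430),(393,450),(393,470)]:
    print(q,(R.T@(pt('w5',*A(*q))-p)).round(4))
E
```

```text
slot [0.56   0.0648 0.076 ] [-0.0041 -0.0072  0.2323]
top [0.5536 0.0665 0.076 ] [ 0.0025 -0.0071  0.2323]
bot [0.5662 0.0614 0.076 ] [-0.011  -0.0088  0.2322]
ring [0.5593 0.0653 0.076 ] [-0.0033 -0.0068  0.2323]
(393, 392) [ 0.0056 -0.001   0.2116]
(393, 400) [ 0.0057 -0.001   0.2095]
(393, 430) [ 0.0051 -0.001   0.2039]
(393, 450) [ 0.0179 -0.0011  0.1724]
(393, 470) [ 0.0175 -0.0011  0.1696]
```

Emit:
drive_tool(targets=[[-0.0036,-0.0061,0,0.3],[-0.0036,-0.0061,0.006,0.3],[-0.0036,-0.0061,0.012,0.3],[-0.0036,-0.0061,0.012,0.3],[-0.0036,-0.0061,0.012,0.3]])

```text
time_s: 9.4
position: [0.5605, 0.0644, 0.2969]
eef_rot: [179.6, -0.2, 165.1]
contact_force: [-0.7, 0.6, -0.3]
gripper_width: 0.009
```

```bash
python3 - <<'E'
from h import *
s=robot.state();snap('wrist','w6');print(s['position'],s['eef_rot'],s['gripper_width'],s['contact_force'])
crop('w6',270,220,370,295,8)
np.save('pics/s6.npy',np.r_[s['position'],s['eef_rot']])
E
```

```text
[0.56054913 0.06443564 0.29691153] [ 1.79601539e+02 -1.69335211e-01  1.65073081e+02] 0.009030939283271058 [-0.72873509  0.60023754 -0.34070183]
```

View pics/w6_c270_220.png

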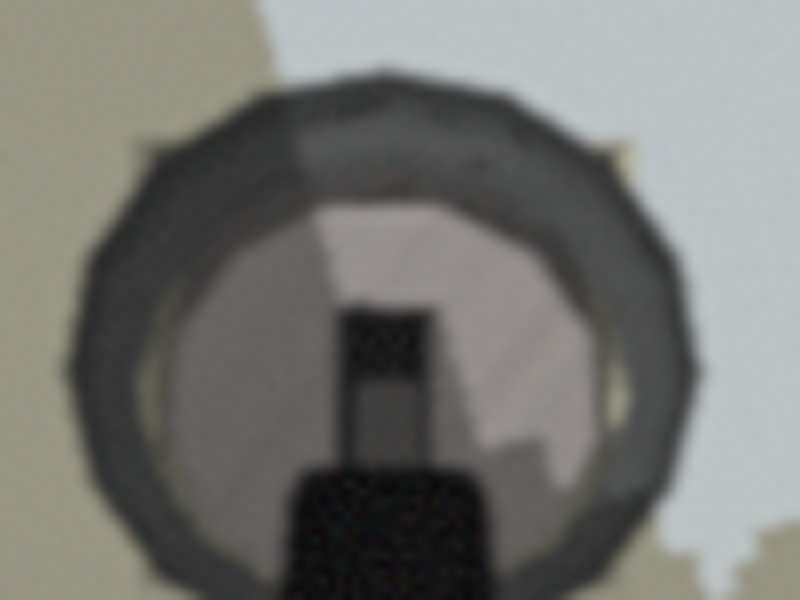

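Laterally they agree: the slot is at columns 342–432 and the blade at 357–418. Now I check along the slot.

```bash
python3 - <<'E'
from h import *
from scipy.spatial.transform import Rotation as Ro
s=np.load('pics/s6.npy');p=s[:3];R=Ro.from_euler('xyz',s[3:],degrees=True).as_matrix()
A=lambda X,Y:(270+(X+.5)/8-.5,220+(Y+.5)/8-.5)
for n,q in dict(slottop=(387,310),ringtop=(387,203),left=(172,385),right=(602,385)).items():
    w=pt('w6',*A(*q),.076);print(n,w.round(4),(R.T@(w-p)).round(4))
for q in[(387,390),(387,420),(387,450)]:
    print(q,(R.T@(pt('w6',*A(*q))-p)).round(4))
# tip row 380 at blade front x=.0055 -> check height
for h in(.208,.210,.212):print(h,(R.T@(pt('w6',*A(387,380),p[2]-h)-p)).round(4))
E
```

```text
slottop [0.5536 0.0667 0.076 ] [ 0.0067 -0.0011  0.2209]
ringtop [0.5467 0.0686 0.076 ] [ 0.0138 -0.0011  0.221 ]
left [0.555  0.0524 0.076 ] [ 0.0017 -0.0146  0.2208]
right [0.562  0.0785 0.076 ] [0.0016 0.0124 0.221 ]
(387, 390) [ 0.0052 -0.0011  0.2119]
(387, 420) [ 0.0052 -0.0011  0.2075]
(387, 450) [ 0.0056 -0.0011  0.2025]
0.208 [ 0.0076 -0.0011  0.208 ]
0.21 [ 0.0067 -0.0011  0.21  ]
0.212 [ 0.0058 -0.0011  0.212 ]
```

Alignment is within 0.3 mm, so I insert.

Emit:
drive_tool(targets=[[0,0,0.004,0],[0,0,0.008,0],[0,0,0.011,0],[0,0,0.014,0],[0,0,0.014,0]], force=110)

```text
time_s: 9.95
position: [0.5607, 0.0647, 0.2836]
eef_rot: [179.6, -0.1, 165.1]
contact_force: [-2.0, 0.7, 4.4]
gripper_width: 0.0087
```

Emit:
drive_tool(targets=[[0,0,0.003,0],[0,0,0.006,0],[0,0,0.009,0],[0,0,0.012,0],[0,0,0.014,0],[0,0,0.016,0],[0,0,0.018,0],[0,0,0.018,0]])

```text
time_s: 10.75
position: [0.5597, 0.065, 0.2652]
eef_rot: [179.6, -0.3, 165.1]
contact_force: [-4.7, 0.5, 4.4]
gripper_width: 0.0082
```

Emit:
drive_tool(targets=[[0,0,0.002,0],[0,0,0.004,0],[0,0,0.005,0],[0,0,0.006,0],[0,0,0.006,0]])

```text
time_s: 11.25
position: [0.5594, 0.0649, 0.2647]
eef_rot: [179.5, -0.1, 165.1]
contact_force: [-13.4, -0.8, 38.7]
gripper_width: 0.0084
```

```bash
python3 - <<'E'
from h import *
from scipy.spatial.transform import Rotation as Ro
s=robot.state();snap('wrist','w7');p=s['position'];R=Ro.from_euler('xyz',s['eef_rot'],degrees=True).as_matrix()
print(p,s['contact_force'],s['moment'],s['qpos'])
crop('w7',260,220,380,310,6)
for v in range(255,300,3):print(v,(R.T@(pt('w7',318.5,v)-p)).round(4),pt('w7',318.5,v).round(4))
E
```

```text
[0.55940308 0.06494862 0.2646945 ] [-13.39757531  -0.76705257  38.65233087] [-0.1354196   3.20450951  0.02745066] [  6.49713544  23.90083476 -16.53978305  49.47137946   0.48060964
  21.40484636]
255 [ 0.0195 -0.0009  0.1933] [0.5404 0.0707 0.0714]
258 [ 0.0183 -0.0009  0.1928] [0.5415 0.0704 0.072 ]
261 [ 0.0176 -0.0009  0.1911] [0.5422 0.0702 0.0736]
264 [ 0.0158 -0.0009  0.1922] [0.544  0.0698 0.0725]
267 [ 0.0149 -0.0009  0.1912] [0.5449 0.0695 0.0735]
270 [ 0.0126 -0.0009  0.1933] [0.5471 0.069  0.0715]
273 [ 0.0126 -0.0009  0.1901] [0.5471 0.0689 0.0746]
276 [ 0.0116 -0.0009  0.1892] [0.5481 0.0687 0.0755]
279 [ 0.0178 -0.0009  0.173 ] [0.542  0.0701 0.0917]
282 [ 0.0174 -0.0009  0.1713] [0.5425 0.07   0.0934]
285 [ 0.0174 -0.0009  0.1686] [0.5424 0.0699 0.0961]
288 [ 0.0175 -0.001   0.1659] [0.5423 0.0699 0.0988]
291 [ 0.0174 -0.001   0.1638] [0.5425 0.0699 0.1009]
294 [ 0.0177 -0.001   0.1609] [0.5422 0.0699 0.1038]
297 [ 0.0173 -0.001   0.1594] [0.5425 0.0698 0.1054]
```

View pics/w7_c260_220.png

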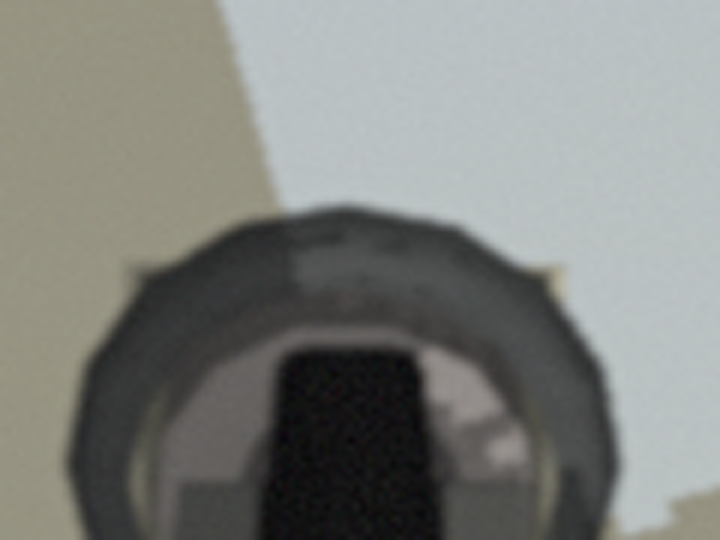

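The key has not slipped in the grip and it stopped hard under 39 N. The stand-based height predicts home at TCP 0.265, which matches. I'll relax the side load and push once more to confirm it is seated.

Emit:
drive_tool(targets=[[0.001,0,-0.001,0],[0.001,0,-0.001,0],[0.001,0,0.002,0],[0.001,0,0.004,0],[0.001,0,0.004,0]])

```text
time_s: 11.8
position: [0.5586, 0.0653, 0.2648]
eef_rot: [179.4, 0.1, 165.1]
contact_force: [-11.6, -1.0, 33.9]
gripper_width: 0.0083
```

It's at the same height, so the key is home. I turn clockwise, keeping a light push.

Emit:
drive_tool(targets=[[0,0,0.001,7],[-0.0002,0,0.001,15],[-0.0004,0,0.001,22],[-0.0006,0,0.001,30],[-0.0008,0,0.001,38],[-0.001,0,0.001,46],[-0.0012,0,0.001,54],[-0.0013,0,0.001,60]])

```text
time_s: 12.6
position: [0.5598, 0.0653, 0.2649]
eef_rot: [179.6, -0.5, 104.8]
contact_force: [-6.9, 1.6, 16.7]
gripper_width: 0.0082
```

Emit:
drive_tool(targets=[[-0.0002,0,0.001,7],[-0.0003,0,0.001,14],[-0.0005,0,0.001,21],[-0.0006,0,0.001,28],[-0.0007,0,0.001,34],[-0.0007,0,0.001,36],[-0.0007,0,0.001,36]])

```text
time_s: 13.3
position: [0.5601, 0.0649, 0.265]
eef_rot: [180.0, -0.7, 68.8]
contact_force: [-5.9, 0.6, 14.6]
gripper_width: 0.0085
```

```bash
python3 -c "
from h import *
s=robot.state();print(s['eef_rot'],s['moment'],s['contact_force'],s['qpos'])"
```

```text
[179.99213802  -0.67774015  68.84138153] [0.16655232 1.4678982  0.07067446] [-5.88524517  0.56691899 14.57593911] [  6.45249016  23.85433281 -16.57022691  49.25435113   0.59690787
 117.6128277 ]
```

The key has turned 96°, but the moment is only 0.07 N·m, which could be the spring and the slot's play. I'll turn further until the torque rises at the stop.

Emit:
drive_tool(targets=[[0,0,0.001,3],[0,0,0.001,6],[0,0,0.001,6]])

```text
time_s: 13.6
position: [0.5599, 0.065, 0.265]
eef_rot: [-179.9, -0.7, 62.8]
contact_force: [-7.4, 0.6, 17.2]
gripper_width: 0.0084
```

```bash
python3 -c "
from h import *
s=robot.state();print(s['eef_rot'],s['moment'],s['contact_force'],s['gripper_width'])"
```

```text
[-179.90322402   -0.67594048   62.81493684] [0.0242805  1.66237797 0.12329771] [-7.39217632  0.56494133 17.15378574] 0.008406411183316169
```

Emit:
drive_tool(targets=[[0,0,0.001,3],[0,0,0.001,6],[0,0,0.001,6]])

```text
time_s: 13.9
position: [0.5598, 0.0649, 0.265]
eef_rot: [-179.9, -0.6, 56.8]
contact_force: [-5.8, -0.9, 15.9]
gripper_width: 0.0084
```

```bash
python3 -c "
from h import *
s=robot.state();print(s['eef_rot'],s['moment'],s['contact_force'],s['gripper_width'])"
```

```text
[-179.85767611   -0.62917509   56.81674132] [-0.31220206  1.60155326  0.32500583] [-5.83770737 -0.85508565 15.93591857] 0.008355673149134307
```

The torque has jumped to 0.33 N·m, well above the spring's 0.08 at most, so it is on the stop. I take one last look before handing in.

```bash
python3 - <<'E'
from h import *
snap('wrist','w8');snap('scene','sc8')
a=cv2.imread('pics/w8.png')[180:330,240:400];b=cv2.imread('pics/sc8.png')[210:360,270:430]
cv2.imwrite('pics/fin.png',cv2.resize(np.hstack([a,b]),None,fx=2.5,fy=2.5,interpolation=cv2.INTER_CUBIC))
for f in('sc8',):
    for q in[(360,290),(350,310),(375,285)]:print(pt(f,*q).round(4))
s=robot.state();print(s['moment'],s['eef_rot'],s['time_s'])
E
```

```text
[0.6168 0.1589 0.0883]
[0.6624 0.1847 0.0912]
[0.5887 0.168  0.0905]
[-0.24400417  1.58239323  0.27875836] [-179.85398487   -0.62852391   56.86055708] 14.0
```

View pics/fin.png

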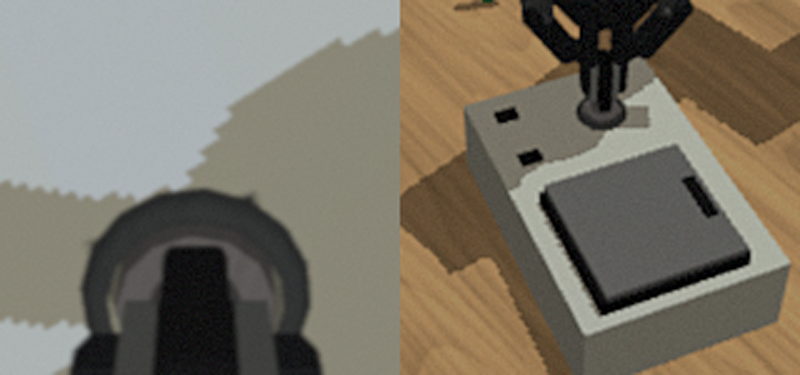

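The cover is shut flat and the key's collar is on the switch. I'll hold for 0.6 s with slightly more turn to confirm the torque stays steady.

Emit:
drive_tool(targets=[[0,0,0.001,2],[0,0,0.001,2],[0,0,0.001,2],[0,0,0.001,2],[0,0,0.001,2],[0,0,0.001,2]])

```text
time_s: 14.6
position: [0.5597, 0.0649, 0.265]
eef_rot: [-179.9, -0.6, 54.9]
contact_force: [-6.0, -0.6, 16.3]
gripper_width: 0.0087
```

```bash
python3 -c "
from h import *
s=robot.state();print(s['eef_rot'],s['moment'],s['contact_force'],s['gripper_width'])
robot.job_done()"
```

```text
[-179.85352587   -0.60499472   54.94260898] [-0.18548014  1.53903893  0.47035804] [-5.98870168 -0.60617274 16.31334858] 0.008650595870540801
the job is handed in; nothing more can be done
```

I shut the socket cover, then took the rectangular-grip key from the stand, pushed it home in the switch and turned it clockwise to the stop. I handed in at about 14.6 s, with the arm still holding the key there.

**Cover:** after I lifted off, its top face read flat at z ≈ 0.090 m. It was still flat in the last picture.

**Key home:** it stopped hard twice, at 39 N and 34 N, at the same height (TCP z ≈ 0.265 m). That matches the height predicted from how it sat in the stand. Wrist-camera depth read it about 2 mm higher, which is about the calibration tolerance, so I trusted the hard stop.

**Switch at its stop:** the tool turned about 110° rather than 90°. I put that down to slot play of roughly 10° plus give in the grip. The holding torque at hand-in was 0.47 N·m, well above the 0.08 N·m maximum of the return spring. I could not see the switch angle directly, so this rests on the torque.

**Other things:** I touched nothing else that I know of. The spare key and both look-alikes were seen in place just after I lifted the key. I did not check the mug, tub and charger separately at the end.

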